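Clear the serving board and present the red-lidded jar

ROBOT

A 6-joint arm with a two-finger parallel gripper is mounted at the origin on the work surface. World frame = base frame: x ahead of the robot, y to its left, z up, the work surface at z = 0. Lengths are in m, angles in rad, forces in N, time in s.
With the tool pointing down it reaches from about 0.375 to 0.9 m from the base axis. Payload 3.1 kg.
Tool frame: the origin (TCP) lies between the finger pads; the fingertips stand manip.nose_length ahead of it and the grasp point (between the pads) lies 5 mm behind it (manip.nose_length is the distance from the TCP to the fingertips, in m); z points along the fingers, y is the line along which they close (so a half turn about z gives the same grasp; the last joint's range is limited). The gripper opens to 85 mm and grips with 20 to 120 N. Pads are 22 mm wide; open, the fingers measure 114 mm over their backs; the gripper's body (76 mm by 85 mm) begins 54 mm behind the grasp point. The pads swing forward as they close: fully open they stand 13 mm farther back than shut.
Start: joints at [1.093, 0.527, 1.433, -0, 1.181, -0.178], TCP at [0.184, 0.597, 0.245] pointing down, gripper open.
Joint ranges: [-3.08, 3.08], [-0.75, 2.2], [0.22, 2.44], [-1.43, 4.57], [0, 2.65], [-2.85, 2.85]. Speed limits (rad/s): [2.79, 2.79, 3.14, 3.14, 3.14, 3.14].

INTERFACE

Orientations are given as a unit quaternion [x, y, z, w].
In Python, from station import monitor, eyes, job, manip gives the robot as it stands.
- The arm moves only by the shell command python3 -m pendant 'ROWS' [FORCE]. ROWS is JSON, a list that holds one entry, the list of rows, each a list of 7 numbers: the shift along the tool's x, y, z as a fraction of full scale, then the turn, a rotation vector about the tool's x, y, z as a fraction of full scale, then the opening, from 0 (shut) to 1 (fully open). A call has 1 to 20 rows; each row shifts and turns the commanded pose from where the row before left it, along the tool's axes as they then stand; what a row does not reach is not made up. Full scale, the value 1, is 800 mm for a shift and 0.12 rad for a turn. A row lasts 1/10 s, in which the tool goes at most 50 mm and 8.59 degrees, less where a joint would pass 70% of its speed; a pose out of reach is approached as far as the arm can. A call with a number of a shift or a turn outside -1 to 1 is refused whole. A call with a gripper value outside its range is refused whole. The fingers move at their own pace and stop on an object; FORCE is the grip in N (left out, the last holds). Time passes only in rows, so rows that do not move let the fingers close. It gives the time, the measured TCP pose, the force, the opening and the grip force at its end, in the units of the state.
- monitor.sense(): the state, without advancing time (a new reading comes with each control period).
- eyes.snapshot(name): name is "side" or "top" or "wrist"; returns a dict with "pixels" (384x512x3 uint8, red, green, blue), "depth" (384x512 float32, m along the optical axis (not along the pixel's ray), 0 where there is no reading), "intrinsics" (3x3 intrinsics, pixels), "k1" (the pictures are not rectified: a ray, as slopes to the right and down, at radius r is drawn at 1 + k1 r^2 times it, then the intrinsics apply), "eye" and "attitude" of the camera in the world. Camera axes: x right, y down, z forward; pixel columns grow to the right and rows downward; lengths in m; the calibration is good to about 2 mm. A picture is of the moment at which its call begins.
- job.sign_off(): hands the job in; it is judged then, once.
The state is a dict: "t": time; "q": joint angles; "qd": joint speeds; "tau": joint torques, N m; "tcp_pos": TCP position; "tool_rot": TCP orientation; "force": force on the tool from outside, world axes, zero at the start; "ft_torque": the same for the moment, N m; "finger_gap": opening from 0.0 (shut) to 1.0 (fully open); "gripper_force": force on a finger pad.
Only numpy, scipy, OpenCV 4.12 (cv2) and the standard library are available. Lean on these libraries where they do the work, as an engineer would, in place of code of your own. Each camera call takes 0.05 s, during which the arm holds its last target. There are 200 camera calls.

TASK

I am about to refill the red-lidded jar over the serving board, so clear the board first: holding the scraper, push the four broken biscuit pieces off the open end of the board into the steel catch tray, then stand the scraper upright on the counter again and let go of it. Then take the jar carousel by the handle on top, turn it until the red-lidded jar is directly at the front, in line with the card holder, and finish there still gripping the handle so that the turntable is held still. Keep the jars standing on the turntable, keep your fingers off the biscuit pieces, and do not shift the mug or the glasses.

Things in the scene. Friction and masses are not known exactly. Their poses are not given: they have to be found in the camera images.
- scraper_center (a point): Hand scraper block standing upright on its lip on the counter in front of the board: a black lip 120 mm long, 28 mm thick and 20 mm high, and on it a yellow grip block 75 mm long, 22 mm thick and 47 mm high; 67 mm tall in all, about 0.16 kg, and it stands by itself. The point is its centre, 33.5 mm above its underside. Its own y axis runs along the lip, its x axis across the thickness (the grip is taken across x, between 20 and 67 mm above the underside), z up.
- board: Wooden serving board standing fast on feet: 160 mm (its x) by 230 mm (its y), the top surface 38 mm above the counter. Origin on the counter under its middle. Dark rails 8 mm wide and 12 mm high run along both long sides (from x = -80 to -72 and from +72 to +80 mm; 144 mm clear between them); both ends (y = -115 and +115 mm) are open. The steel catch tray sits against its +y end. It cannot shift.
- tray: Open steel catch tray fixed against the +y end of the board: 160 mm (x) by 100 mm (y), 30 mm high, walls 3 mm, so its rim lies 8 mm below the board's surface. Origin on the counter under its middle, 165 mm from the board's middle along the board's +y; its axes are parallel to the board's.
- biscuit0_center (a point): Broken biscuit piece 1 of 4: a light brown hard chunk about 34 x 26 x 12 mm, 12 g, lying loose on the board. The point is its centre.
- biscuit1_center (a point): Broken biscuit piece 2 of 4: a light brown hard chunk about 34 x 26 x 12 mm, 12 g, lying loose on the board. The point is its centre.
- biscuit2_center (a point): Broken biscuit piece 3 of 4: a light brown hard chunk about 34 x 26 x 12 mm, 12 g, lying loose on the board. The point is its centre.
- biscuit3_center (a point): Broken biscuit piece 4 of 4: a light brown hard chunk about 34 x 26 x 12 mm, 12 g, lying loose on the board. The point is its centre.
- carousel_foot: Foot of the jar carousel, fixed on the counter: a black disc under the turntable with a tongue that carries a small card holder with a blue-topped white card, which sticks out past the deck and marks the FRONT of the carousel. Origin on the counter on the turning axis; its own -x axis points from the turning axis to the card holder (the card is 164 mm from the axis and 46 mm high), z up.
- turntable (a joint): Angle through which the turntable has been turned from where it stood at the start, rad, counter-clockwise from above positive. It turns freely and endlessly both ways on a bearing with light friction (about 0.04 N m) and stays where it is left. Its pale wooden deck is 260 mm across with its surface 28 mm and its rim 42 mm above the counter.
- carousel_handle: Dark wooden handle of the turntable: a level bar 80 mm long (its x), 18 mm thick (its y), 28 mm high, fixed on the 12 mm steel post at the turntable's centre and turning with it. Origin at the bar's centre, on the turning axis, 158 mm above the counter. The jar lids are 114 mm above the counter.
- jar_red_center (a point): The jar with the red lid: the marked one. Like every jar it is glass with a white label, 53 mm across, 86 mm tall, 0.14 to 0.28 kg, and stands loose on the turntable's deck about 88 mm from the turning axis. The point is its centre, 43 mm above its underside (71 mm above the counter). At the start it stands 40 to 140 degrees away from the front, on either side.
- jar_a_center (a point): Another jar on the turntable, with a black lid; same size and point as the red-lidded jar.
- jar_b_center (a point): Another jar on the turntable, with a steel lid; same size and point as the red-lidded jar.
- jar_c_center (a point): Another jar on the turntable, with a black lid; same size and point as the red-lidded jar.
- jar_d_center (a point): Another jar on the turntable, with a white lid; same size and point as the red-lidded jar.
- jar_e_center (a point): Another jar on the turntable, with a steel lid; same size and point as the red-lidded jar.
- mug: Blue mug on the counter, 76 mm across with a handle, 92 mm tall. Origin at the centre of its underside. A bystander.
- glass_a: Drinking glass on the counter behind the board and carousel, 66 mm across, 125 mm tall. Origin at the centre of its underside. A bystander.
- glass_b: Drinking glass on the counter behind the board and carousel, 66 mm across, 125 mm tall. Origin at the centre of its underside. A bystander.

How it is judged:
By the outcome, as a careful person would: the job done as asked, in the order asked, and still so for the second after the job is handed in, while the arm keeps its last pose, push and grip.
It also fails if it takes over 59 s, if anything falls off the work surface, if the arm or the gripper's body presses on something with over 40 N, if the wrist force passes 120 N, or if a joint passes its speed limit or range.

## Working session

There is one attempt and no reset: what is moved stays moved. The work goes in short steps, Python scripts to look and compute and a shell command to move; the robot and the scene stay as the last step left them, time stands still between calls to the robot, and variables do not carry over. Pictures are saved under pics/ and viewed, at most 13 in all, crops included, and the job is handed in when it is done.

```bash
ls; mkdir -p pics; cat > h.py <<'E'
import numpy as np, cv2
from station import monitor, eyes, job, manip
from scipy.spatial.transform import Rotation as R
def snap(n):
    s=eyes.snapshot(n); np.savez('/tmp/%s.npz'%n,**{k:np.asarray(v) for k,v in s.items()}); return s
def load(n): return dict(np.load('/tmp/%s.npz'%n))
def rot(a):
    a=np.asarray(a,float); return a if a.shape==(3,3) else R.from_quat(a).as_matrix()
def rays(s,uv):
    uv=np.asarray(uv,float).reshape(-1,1,2); K=s['intrinsics']; k=float(s['k1'])
    p=cv2.undistortPoints(uv,K,np.array([k,0,0,0,0.]))[:,0]
    return np.c_[p,np.ones(len(p))]
def plane(s,uv,z):
    d=rays(s,uv)@rot(s['attitude']).T; e=s['eye']; return e+d*((z-e[2])/d[:,2])[:,None]
def cloud(s):
    h,w=s['depth'].shape; u,v=np.meshgrid(np.arange(w),np.arange(h))
    r=rays(s,np.c_[u.ravel(),v.ravel()])*s['depth'].reshape(-1,1)
    return (r@rot(s['attitude']).T+s['eye']).reshape(h,w,3)
E
python3 - <<'E'
from h import *
for n in('side','top'):
    s=snap(n); cv2.imwrite('pics/%s0.png'%n,s['pixels'][:,:,::-1]); print(n,s['eye'],s['attitude'],s['k1'],s['intrinsics'])
print(monitor.sense(),manip.nose_length)
E
```

```text
pics
side [-0.03451368 -0.66101051  0.71986433] [ 0.81590443 -0.32770205  0.16962215 -0.4451288 ] 0.042906129918328935 [[389.64330304   0.         255.48104343]
 [  0.         389.64330304 189.97910565]
 [  0.           0.           1.        ]]
top [0.48002215 0.02446479 1.03281731] [ 0.70868438 -0.70339146  0.04769213 -0.02706219] -0.03980677199005606 [[388.20737713   0.         262.17441804]
 [  0.         388.20737713 187.14338042]
 [  0.           0.           1.        ]]
{'t': 0.1, 'q': array([ 1.09353391e+00,  5.28375445e-01,  1.43378994e+00,  1.59035977e-05,
        1.18141581e+00, -1.78493637e-01]), 'qd': array([-0.00035934, -0.00180562, -0.00210683, -0.00013901,  0.0015911 ,
        0.00043985]), 'tau': array([-3.00292902e-05, -4.43302453e+01, -1.78584337e+01, -2.37413587e-04,
        3.89794688e-03,  1.03788781e-05]), 'tcp_pos': array([0.18363584, 0.59675674, 0.24442506]), 'tool_rot': array([ 1.48832325e-01,  9.88861947e-01, -9.38932254e-04, -3.27150457e-04]), 'force': array([-0.19359235,  0.05518264, -0.12070461]), 'ft_torque': array([ 0.02002844, -0.01033918, -0.01023502]), 'gripper_force': 0.0, 'finger_gap': 1.0022965282959269} 0.014
```

View pics/top0.png

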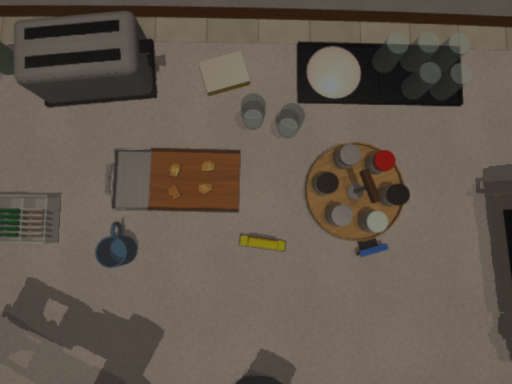

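View pics/side0.png

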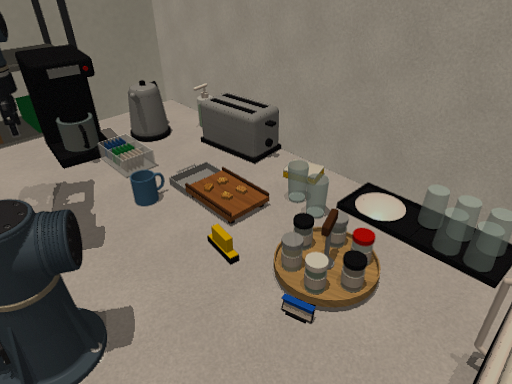

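The top view shows the board centred at about (195,180) with the tray on its left at (132,180) and biscuits at (175,170), (208,166), (174,191) and (205,188). The scraper is at (263,243), the carousel at (355,191) with the red lid at (383,160), the card at (373,250) and the mug at (117,250). The glasses are at (253,112) and (289,121). The side view agrees.

```bash
python3 - <<'E'
from h import *
np.set_printoptions(precision=4,suppress=True)
s=load('top'); I=s['pixels']; hsv=cv2.cvtColor(I,cv2.COLOR_RGB2HSV); C=cloud(s)
def comp(m,box,amin=15):
    u0,v0,u1,v1=box; mm=np.zeros(m.shape,np.uint8); mm[v0:v1,u0:u1]=m[v0:v1,u0:u1]
    n,l,st,ce=cv2.connectedComponentsWithStats(mm); return [(l==i,ce[i],st[i,4]) for i in range(1,n) if st[i,4]>=amin]
H,S,V=[hsv[...,i].astype(int) for i in range(3)]
def rect(mask,z):
    v,u=np.nonzero(mask); P=plane(s,np.c_[u,v],z)[:,:2].astype(np.float32)
    return cv2.minAreaRect(P)
def med(mask): return np.median(C[mask],0)
for name,m,box,z in [('scr',(H>20)&(H<34)&(S>150)&(V>90),(230,225,300,260),.067),
  ('red',((H<6)|(H>174))&(S>170)&(V>100),(350,135,410,180),.114),
  ('card',(H>100)&(H<125)&(S>150)&(V>80),(340,235,400,262),.046),
  ('board',(H>2)&(H<22)&(S>110),(140,140,250,220),.038)]:
    for k,c,a in comp(m,box):
        r=rect(k,z); print(name,c,a,'rect',np.array(r[0]),np.array(r[1]),r[2],'med',med(k))
print('biscuit hsv',hsv[170,175],hsv[180,190],'handle',hsv[185,370],'deck',hsv[215,320],hsv[226,345])
for u,v in[(175,170),(208,166),(174,191),(205,188),(370,185),(347,155),(395,194),(375,221),(341,215),(326,182),(253,105),(289,115),(117,248)]:
    print((u,v),C[v,u],hsv[v,u])
m=(C[...,2]>.1)&(C[...,2]<.125)
for k,c,a in comp(m,(300,130,420,245),60): print('lid',c,a,np.array(rect(k,.114)[0]))
m=(C[...,2]>.148)&(C[...,2]<.185)
for k,c,a in comp(m,(340,160,400,215),20): r=rect(k,.172);print('handle',c,a,r,med(k))
m=(C[...,2]>.036)&(C[...,2]<.05)
for k,c,a in comp(m,(300,130,420,250),60):
  v,u=np.nonzero(k);P=plane(s,np.c_[u,v],.042)[:,:2].astype(np.float32);print('rim',a,cv2.minEnclosingCircle(P))
cv2.imwrite('pics/crop.png',cv2.resize(I[135:260,90:420,::-1],None,fx=2.4,fy=2.4,interpolation=cv2.INTER_CUBIC))
E
```

```text
scr [262.0475 242.7173] 421 rect [ 0.4454 -0.0043] [0.11   0.0242] 82.22808837890625 med [ 0.4441 -0.0039  0.0647]
red [384.5604 159.9319] 323 rect [ 0.6469 -0.2994] [0.0471 0.0496] 88.46566009521484 med [ 0.647  -0.2994  0.1137]
card [373.2991 249.5983] 117 rect [ 0.4282 -0.2882] [0.0123 0.0681] 16.220245361328125 med [ 0.4265 -0.2888  0.0434]
board [194.363  179.6856] 5372 rect [0.6047 0.1706] [0.2293 0.1583] 88.89043426513672 med [0.6027 0.1698 0.0382]
biscuit hsv [ 21 153 118] [ 13 174  91] handle [ 10 140  60] deck [ 16 141 107] [ 16 111 110]
(175, 170) [0.6264 0.2185 0.0498] [ 21 153 118]
(208, 166) [0.6372 0.1345 0.052 ] [ 21 145 123]
(174, 191) [0.5724 0.2189 0.0526] [ 15 174 114]
(205, 188) [0.5812 0.1415 0.0477] [ 21 149 128]
(370, 185) [ 0.5788 -0.2444  0.1705] [ 10 140  60]
(347, 155) [ 0.6583 -0.2077  0.1122] [ 16  38 101]
(395, 194) [ 0.564  -0.323   0.1135] [13 68 34]
(375, 221) [ 0.4989 -0.2737  0.1094] [ 32  25 131]
(341, 215) [ 0.5127 -0.1906  0.1128] [ 14  39 111]
(326, 182) [ 0.592 -0.156  0.11 ] [20 59 39]
(253, 105) [0.8029 0.0212 0.0403] [26 29 70]
(289, 115) [ 0.7799 -0.0746  0.0315] [26 29 70]
(117, 248) [0.4261 0.3732 0.0034] [103  88  87]
lid [349.3397 154.5479] 365 [ 0.6588 -0.2136]
lid [383.6811 160.4082] 392 [ 0.6456 -0.298 ]
lid [327.6434 182.7287] 387 [ 0.5904 -0.1589]
lid [398.1222 194.414 ] 401 [ 0.5629 -0.3302]
lid [341.1283 215.5615] 374 [ 0.5116 -0.1915]
lid [376.0052 221.2416] 385 [ 0.4989 -0.2746]
handle [369.3214 185.9808] 364 ((0.576511800289154, -0.24219165742397308), (0.07976927608251572, 0.02419832907617092), 21.399484634399414) [ 0.5764 -0.2438  0.1704]
rim 310 ((0.5777102708816528, -0.2463892251253128), 0.13010025024414062)
rim 135 ((0.49807631969451904, -0.2999240458011627), 0.08310190588235855)
rim 98 ((0.4301294982433319, -0.29522931575775146), 0.03264462947845459)
```

View pics/crop.png

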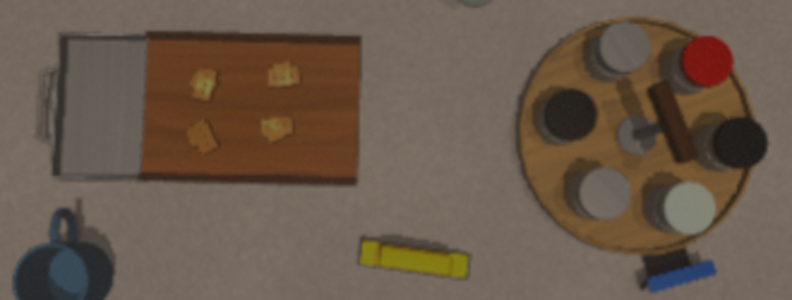

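The crop shows four separate biscuits, the scraper tilted about 8°, and the handle bar at about 21°. Red lid and card positions match the numbers given, so I'll plan the scraper grasp.

```bash
cat >> h.py <<'E'
def pose():
    s=monitor.sense(); M=R.from_quat(s['tool_rot']).as_matrix(); return s,s['tcp_pos'],M,np.degrees(np.arctan2(M[1,1],M[0,1]))
def plan(x,y,z,psi):
    """turn first (about tool z), then shift in tool axes; in full-scale units"""
    s,p,M,a=pose(); t=-(psi-a); t=(t+180)%360-180 if abs(t)>180 else t
    yy=np.array([np.cos(np.radians(psi)),np.sin(np.radians(psi)),0]); zz=np.array([0,0,-1.]); xx=np.cross(yy,zz)
    d=np.array([x,y,z])-p
    print('now',p.round(4),'psi %.2f tilt %.2f q6 %.2f'%(a,np.degrees(np.arccos(-M[2,2])),s['q'][5]),'turn units %.3f'%(np.radians(t)/.12),'shift units',(np.array([d@xx,d@yy,d@zz])/.8).round(4),'mm',(1000*np.array([d@xx,d@yy,d@zz])).round(1))
E
python3 - <<'E'
from h import *
s=load('top');C=cloud(s);m=np.zeros(C.shape[:2],bool);m[225:262,230:300]=1
for lo,hi,z in((.045,.09,.067),(.012,.09,.02)):
    k=m&(C[...,2]>lo)&(C[...,2]<hi);v,u=np.nonzero(k)
    P=plane(s,np.c_[u,v],z)[:,:2].astype(np.float32);print(k.sum(),cv2.minAreaRect(P),np.median(C[k],0))
s2=load('side');C2=cloud(s2);hs=cv2.cvtColor(s2['pixels'],cv2.COLOR_RGB2HSV)
k=np.zeros(C2.shape[:2],bool);k[215:270,200:245]=1
k&=(C2[...,2]>.064)&(C2[...,2]<.07);P=C2[k][:,:2].astype(np.float32);print('side',k.sum(),cv2.minAreaRect(P),np.median(C2[k],0))
plan(.445,-.004,.2,-7.8)
E
```

```text
274 ((0.4427558183670044, -0.0061559900641441345), (0.07471572607755661, 0.0221623033285141), 82.1957778930664) [ 0.44182053 -0.00635538  0.06625088]
506 ((0.4424278140068054, -0.006181381642818451), (0.1197340339422226, 0.027959495782852173), 82.2175521850586) [ 0.44402404 -0.00395663  0.06335823]
side 154 ((0.4419540464878082, -0.008777257055044174), (0.07618479430675507, 0.02314629778265953), 83.83879089355469) [ 0.44057825 -0.01026835  0.06719772]
now [0.1836 0.5968 0.2444] psi 72.88 tilt 0.11 q6 -0.18 turn units 11.735 shift units [-0.6997  0.4256  0.0555] mm [-559.7  340.5   44.4]
```

```bash
python3 -m pendant '[[[0,0,0,0,0,0.978,1],[0,0,0,0,0,0.978,1],[0,0,0,0,0,0.978,1],[0,0,0,0,0,0.978,1],[0,0,0,0,0,0.978,1],[0,0,0,0,0,0.978,1],[0,0,0,0,0,0.978,1],[0,0,0,0,0,0.978,1],[0,0,0,0,0,0.978,1],[0,0,0,0,0,0.978,1],[0,0,0,0,0,0.978,1],[0,0,0,0,0,0.978,1]]]' 60
python3 -m pendant '[[[-0.05,0.0304,0.004,0,0,0,1],[-0.05,0.0304,0.004,0,0,0,1],[-0.05,0.0304,0.004,0,0,0,1],[-0.05,0.0304,0.004,0,0,0,1],[-0.05,0.0304,0.004,0,0,0,1],[-0.05,0.0304,0.004,0,0,0,1],[-0.05,0.0304,0.004,0,0,0,1],[-0.05,0.0304,0.004,0,0,0,1],[-0.05,0.0304,0.004,0,0,0,1],[-0.05,0.0304,0.004,0,0,0,1],[-0.05,0.0304,0.004,0,0,0,1],[-0.05,0.0304,0.004,0,0,0,1],[-0.05,0.0304,0.004,0,0,0,1],[-0.05,0.0304,0.004,0,0,0,1],[0,0,0,0,0,0,1]]]'
python3 - <<'E'
from h import *
np.set_printoptions(precision=4,suppress=True)
plan(.4425,-.0065,.1,-7.6)
s=snap('wrist');C=cloud(s);hs=cv2.cvtColor(s['pixels'],cv2.COLOR_RGB2HSV);H,S,V=[hs[...,i] for i in range(3)]
k=(C[...,2]>.06)&(C[...,2]<.075)&(H>20)&(H<34)&(S>130)
if k.sum()>20:
    v,u=np.nonzero(k);P=plane(s,np.c_[u,v],.067)[:,:2].astype(np.float32);print(k.sum(),cv2.minAreaRect(P),np.median(C[k],0))
cv2.imwrite('pics/w1.png',s['pixels'][:,:,::-1])
E
```

```text
t: 1.3
tcp_pos: [0.1838, 0.5969, 0.2447]
tool_rot: [0.755, 0.655, -0.001, 0.0]
force: [-0.7, 0.5, 0.5]
finger_gap: 1.003
gripper_force: 0.0
t: 2.8
tcp_pos: [0.449, -0.009, 0.2005]
tool_rot: [0.756, 0.655, 0.001, 0.002]
force: [0.6, 0.8, 0.7]
finger_gap: 0.996
gripper_force: 0.0
now [ 0.449  -0.009   0.2005] psi -8.19 tilt 0.29 q6 -0.13 turn units -0.086 shift units [ 0.002  -0.0084  0.1256] mm [  1.6  -6.8 100.5]
1505 ((0.4437958598136902, -0.006725069135427475), (0.07420166581869125, 0.02143203653395176), 82.09625244140625) [ 0.4442 -0.0044  0.0668]
```

View pics/w1.png

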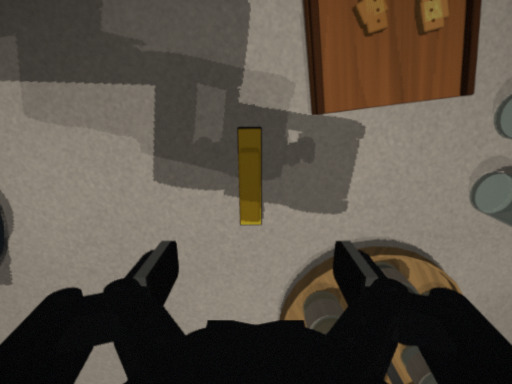

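The wrist view shows the grip block at (250,176), centred between the fingers' line, and gives (0.4438,-0.0067), matching the top view. Descending and gripping.

```bash
python3 -m pendant '[[[0.002,-0.0072,0.03,0,0,-0.05,1],[0,0,0.04,0,0,0,1],[0,0,0.04,0,0,0,1],[0,0,0.04,0,0,0,1],[0,0,0.03,0,0,0,1],[0,0,0.018,0,0,0,1],[0,0,0,0,0,0,1],[0,0,0,0,0,0,1],[0,0,0,0,0,0,0],[0,0,0,0,0,0,0],[0,0,0,0,0,0,0],[0,0,0,0,0,0,0],[0,0,0,0,0,0,0],[0,0,0,0,0,0,0],[0,0,0,0,0,0,0],[0,0,0,0,0,0,0],[0,0,0,0,0,0,0],[0,0,0,0,0,0,0]]]' 60
python3 - <<'E'
from h import *
plan(.4435,-.0066,.14,88.9)
E
```

```text
t: 4.65
tcp_pos: [0.4406, -0.0017, 0.0426]
tool_rot: [0.752, 0.659, 0.001, 0.001]
force: [0.7, 0.0, 6.2]
finger_gap: 0.251
gripper_force: 63.0
now [ 0.4406 -0.0017  0.0426] psi -7.48 tilt 0.13 q6 -0.13 turn units -14.018 shift units [-0.0038 -0.0061 -0.1217] mm [ -3.   -4.9 -97.4]
```

```bash
python3 -m pendant '[[[0,0,-0.03,0,0,0,0],[0,0,-0.04,0,0,0,0],[0,0,-0.04,0,0,0,0],[0,0,-0.036,0,0,0,0],[0,0,0,0,0,-0.935,0],[0,0,0,0,0,-0.935,0],[0,0,0,0,0,-0.935,0],[0,0,0,0,0,-0.935,0],[0,0,0,0,0,-0.935,0],[0,0,0,0,0,-0.935,0],[0,0,0,0,0,-0.935,0],[0,0,0,0,0,-0.935,0],[0,0,0,0,0,-0.935,0],[0,0,0,0,0,-0.935,0],[0,0,0,0,0,-0.935,0],[0,0,0,0,0,-0.935,0],[0,0,0,0,0,-0.935,0],[0,0,0,0,0,-0.935,0],[0,0,0,0,0,-0.935,0],[0,0,0,0,0,0,0]]]'
python3 -m pendant '[[[0,0,0,0,0,0,0],[0,0,0,0,0,0,0],[0,0,0,0,0,0,0]]]'
python3 - <<'E'
from h import *
np.set_printoptions(precision=4,suppress=True)
s=load('top');C=cloud(s);hs=cv2.cvtColor(s['pixels'],cv2.COLOR_RGB2HSV);H,S,V=[hs[...,i].astype(int) for i in range(3)]
# board/tray geometry
k=np.zeros(H.shape,bool);k[140:220,140:250]=1;k&=(H>2)&(H<22)&(S>110)
v,u=np.nonzero(k);r=cv2.minAreaRect(plane(s,np.c_[u,v],.042)[:,:2].astype(np.float32));print('board',r)
b=k&(V>105)&(C[...,2]>.043);b[:155]=0;b[204:]=0
b=cv2.morphologyEx(b.astype(np.uint8),cv2.MORPH_OPEN,np.ones((3,3)))
n,l,st,ce=cv2.connectedComponentsWithStats(b)
for i in range(1,n):
  if st[i,4]>15: print(st[i,4],plane(s,ce[i:i+1],.05))
s2=snap('wrist');cv2.imwrite('pics/w2.png',s2['pixels'][:,:,::-1]);snap('side');cv2.imwrite('pics/s2.png',load('side')['pixels'][100:300,100:320,::-1])
plan(.600,.083,.1,88.9)
E
```

```text
t: 6.65
tcp_pos: [0.4387, -0.0012, 0.1584]
tool_rot: [0.009, 1.0, 0.0, -0.001]
force: [-0.0, 0.1, -2.2]
finger_gap: 0.254
gripper_force: 62.1
t: 6.95
tcp_pos: [0.4395, -0.0014, 0.1588]
tool_rot: [0.01, 1.0, 0.0, -0.0]
force: [-0.4, 0.1, -1.9]
finger_gap: 0.254
gripper_force: 62.1
board ((0.6041643619537354, 0.17000927031040192), (0.22832956910133362, 0.157687708735466), 88.89043426513672)
97 [[0.6382 0.1359 0.05  ]]
37 [[0.6368 0.219  0.05  ]]
16 [[0.6173 0.2245 0.05  ]]
102 [[0.5812 0.1417 0.05  ]]
93 [[0.5712 0.2211 0.05  ]]
now [ 0.4396 -0.0014  0.1589] psi 88.93 tilt 0.01 q6 -1.81 turn units 0.004 shift units [-0.1984  0.1093  0.0736] mm [-158.7   87.5   58.9]
```

View pics/w2.png

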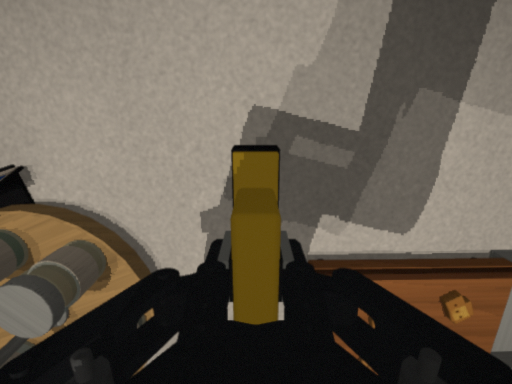

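The wrist view shows the scraper held straight and upright (grip at (256,230)) above the counter. Moving it over the near end of the board.

```bash
python3 -m pendant '[[[-0.0391,0.0219,0,0,0,0,0],[-0.0391,0.0219,0,0,0,0,0],[-0.0391,0.0219,0,0,0,0,0],[-0.0391,0.0219,0,0,0,0,0],[-0.0391,0.0219,0,0,0,0,0],[0,0,0,0,0,0,0],[0,0,0.03,0,0,0,0],[0,0,0.03,0,0,0,0],[0,0,0,0,0,0,0],[0,0,0,0,0,0,0],[0,0,0,0,0,0,0]]]'
python3 - <<'E'
from h import *
np.set_printoptions(precision=4,suppress=True)
plan(.5975,.083,.083,88.9)
s=snap('top');C=cloud(s);cv2.imwrite('pics/t3.png',cv2.resize(s['pixels'][120:240,90:290,::-1],None,fx=4,fy=4,interpolation=cv2.INTER_CUBIC))
E
```

```text
t: 8.15
tcp_pos: [0.5983, 0.0831, 0.112]
tool_rot: [0.009, 1.0, -0.0, 0.001]
force: [0.6, -0.5, -1.4]
finger_gap: 0.253
gripper_force: 62.1
now [0.5983 0.0831 0.112 ] psi 88.95 tilt 0.11 q6 -1.60 turn units 0.007 shift units [ 0.001  -0.0002  0.0363] mm [ 0.8 -0.1 29. ]
```

View pics/t3.png

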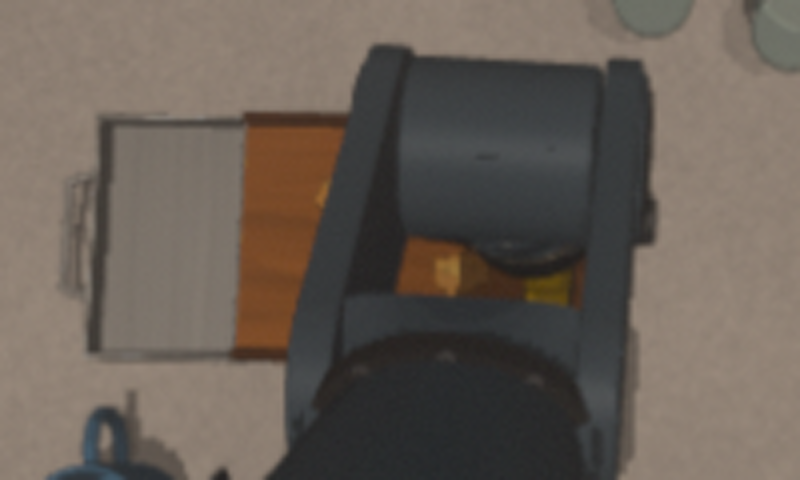

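The top crop shows the scraper grip at (548,290) between the rails, clear of the nearest biscuit at (448,270). Lowering.

```bash
python3 -m pendant '[[[0.001,0,0.016,0,0,0,0],[0,0,0.014,0,0,0,0],[0,0,0.006,0,0,0,0],[0,0,0.0015,0,0,0,0],[0,0,0,0,0,0,0],[0,0,0,0,0,0,0],[0,0,0,0,0,0,0]]]'
python3 - <<'E'
from h import *
plan(.5975,.083,.082,88.9)
s=snap('side');cv2.imwrite('pics/s3.png',cv2.resize(s['pixels'][130:260,140:300,::-1],None,fx=4,fy=4,interpolation=cv2.INTER_CUBIC))
E
```

```text
t: 8.9
tcp_pos: [0.5967, 0.0834, 0.0807]
tool_rot: [0.009, 1.0, 0.0, -0.0]
force: [-1.8, -0.3, -1.4]
finger_gap: 0.25
gripper_force: 62.5
now [0.5967 0.0834 0.0807] psi 88.96 tilt 0.02 q6 -1.60 turn units 0.009 shift units [-0.001  -0.0005 -0.0016] mm [-0.8 -0.4 -1.3]
```

View pics/s3.png

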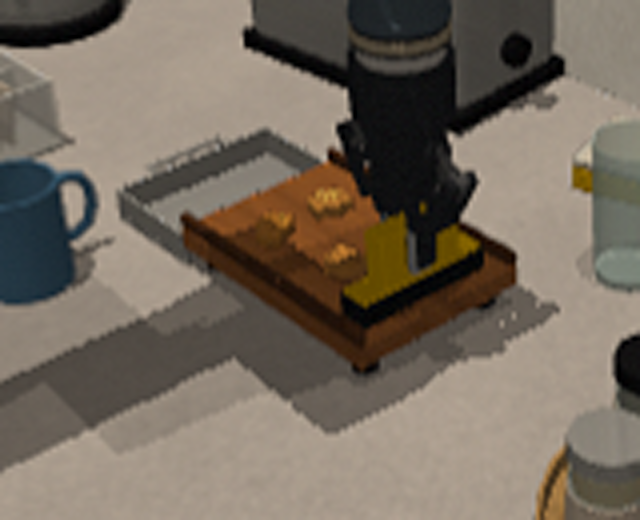

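```bash
python3 - <<'E'
from h import *
s=load('side');C=cloud(s);hs=cv2.cvtColor(s['pixels'],cv2.COLOR_RGB2HSV);H,S,V=[hs[...,i].astype(int) for i in range(3)]
k=np.zeros(H.shape,bool);k[180:215,215:270]=1
y=k&(H>20)&(H<34)&(S>150)&(V>60)
for lo,hi in((.053,.064),(.095,.112)):
  m=y&(C[...,2]>lo)&(C[...,2]<hi);P=C[m];print(m.sum(),P.min(0),P.max(0),np.percentile(P,[5,95],0))
r=np.zeros(H.shape,bool);r[165:225,180:275]=1
m=r&(C[...,2]>.0485)&(C[...,2]<.054)&(S>80)&(H<14);P=C[m]
for lo,hi in((.5,.56),(.64,.7)):
  q=P[(P[:,0]>lo)&(P[:,0]<hi)];print(len(q),[(round(c,3),np.median(q[abs(q[:,1]-c)<.02,0])) for c in(.07,.1,.13,.17,.2,.25)])
E
```

```text
83 [0.54128669 0.06488142 0.05714552] [0.65609154 0.0948174  0.06398406] [[0.54227852 0.06744314 0.05911167]
 [0.64790362 0.09238793 0.06387628]]
74 [0.56008435 0.06652095 0.09506209] [0.61317694 0.09303119 0.10973498] [[0.56266134 0.06928248 0.09716026]
 [0.59071433 0.08833586 0.10905468]]
124 [(0.07, np.float64(0.52457122672074)), (0.1, np.float64(0.5251251067530356)), (0.13, np.float64(0.5262628043959476)), (0.17, np.float64(0.5250748679288398)), (0.2, np.float64(0.525740473900697)), (0.25, np.float64(0.5270149182846458))]
32 [(0.07, np.float64(0.6756237708476628)), (0.1, np.float64(0.6766372229106283)), (0.13, np.float64(0.6770724782407436)), (0.17, np.float64(nan)), (0.2, np.float64(0.6450913088132841)), (0.25, np.float64(0.677251496517883))]
  return _methods._mean(a, axis=axis, dtype=dtype,
  ret = ret.dtype.type(ret / rcount)
```

The side crop shows the lip lying between both rails (lip 0.541–0.657, rails about 0.529–0.672 inside) with the biscuits ahead of it. Pushing now.

```bash
python3 -m pendant '[[[-0.0005,0.008,-0.0006,0,0,0,0],[0,0.014,0,0,0,0,0],[0,0.015,0,0,0,0,0],[0,0.015,0,0,0,0,0],[0,0.015,0,0,0,0,0],[0,0.015,0,0,0,0,0],[0,0.015,0,0,0,0,0],[0,0.015,0,0,0,0,0],[0,0.015,0,0,0,0,0],[0,0.015,0,0,0,0,0],[0,0.015,0,0,0,0,0]]]'
python3 - <<'E'
from h import *
plan(.601,.296,.0815,88.9)
E
python3 -m pendant '[[[0,0.015,0,0,0,0,0],[0,0.015,0,0,0,0,0],[0,0.015,0,0,0,0,0],[0,0.015,0,0,0,0,0],[0,0.015,0,0,0,0,0],[0,0.015,0,0,0,0,0],[0,0.015,0,0,0,0,0],[0,0.01,0,0,0,0,0],[0,0,0,0,0,0,0],[0,0,0,0,0,0,0],[0,0,0,0,0,0,0]]]'
python3 - <<'E'
from h import *
plan(.601,.296,.0815,88.9)
s=snap('side');cv2.imwrite('pics/s4.png',cv2.resize(s['pixels'][130:260,140:300,::-1],None,fx=4,fy=4,interpolation=cv2.INTER_CUBIC))
E
```

```text
t: 10.05
tcp_pos: [0.5995, 0.2099, 0.0814]
tool_rot: [0.009, 1.0, -0.0, -0.0]
force: [0.7, -0.9, -1.8]
finger_gap: 0.253
gripper_force: 62.1
now [0.5995 0.2099 0.0814] psi 88.96 tilt 0.00 q6 -1.39 turn units 0.008 shift units [ 0.0002  0.1077 -0.0002] mm [ 0.2 86.1 -0.1]
t: 11.15
tcp_pos: [0.6011, 0.3004, 0.0813]
tool_rot: [0.009, 1.0, -0.0, -0.0]
force: [-0.7, 0.3, -2.5]
finger_gap: 0.245
gripper_force: 62.1
now [0.6011 0.3004 0.0813] psi 88.94 tilt 0.03 q6 -1.25 turn units 0.006 shift units [ 0.     -0.0055 -0.0002] mm [ 0.  -4.4 -0.2]
```

View pics/s4.png

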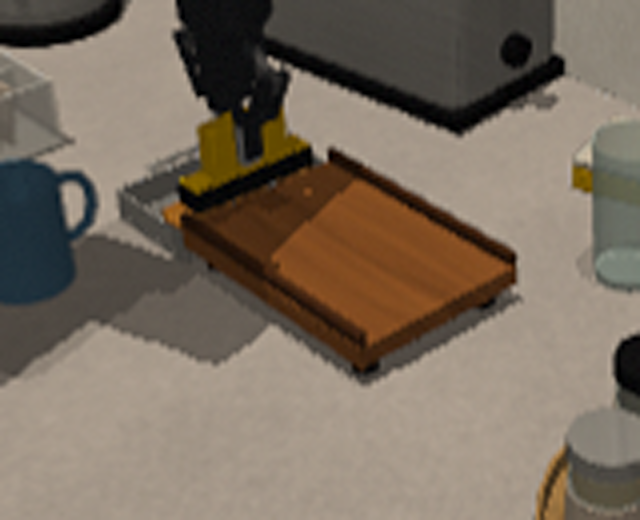

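The board is clear in the side crop; one brown patch at (175,213), near the board's end, needs checking. Lifting and carrying the scraper back, then checking the tray.

```bash
python3 -m pendant '[[[0,0,-0.025,0,0,0,0],[0,0,-0.04,0,0,0,0],[0,0,-0.04,0,0,0,0],[0.0216,-0.0435,0,0,0,0,0],[0.0216,-0.0435,0,0,0,0,0],[0.0216,-0.0435,0,0,0,0,0],[0.0216,-0.0435,0,0,0,0,0],[0.0216,-0.0435,0,0,0,0,0],[0.0216,-0.0435,0,0,0,0,0],[0.0216,-0.0435,0,0,0,0,0],[0.0216,-0.0435,0,0,0,0,0],[0.0216,-0.0435,0,0,0,0,0],[0,0,0,0,0,0,0],[0,0,0,0,0,0,0],[0,0,0,0,0,0,0]]]'
python3 - <<'E'
from h import *
plan(.44,-.01,.043,88.9)
s=snap('top');C=cloud(s)
for v in range(152,212,6): pass
a=cv2.resize(s['pixels'][135:225,95:255,::-1],None,fx=4.5,fy=4.5,interpolation=cv2.INTER_CUBIC)
cv2.imwrite('pics/t5.png',a)
E
```

```text
t: 12.7
tcp_pos: [0.4407, -0.0092, 0.1657]
tool_rot: [0.009, 1.0, -0.0, 0.001]
force: [0.5, 0.8, -1.4]
finger_gap: 0.253
gripper_force: 62.1
now [ 0.4407 -0.0092  0.1657] psi 88.96 tilt 0.07 q6 -1.83 turn units 0.008 shift units [ 0.0009 -0.001   0.1534] mm [  0.7  -0.8 122.7]
```

View pics/t5.png

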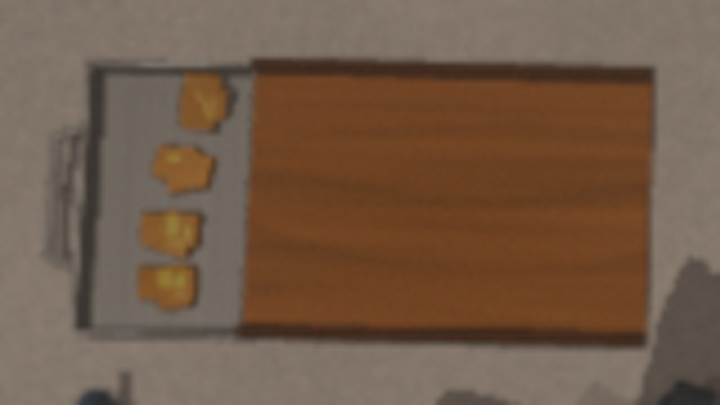

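All four pieces lie inside the tray, at crop (205,100), (185,168), (172,233) and (170,287), and the board is empty. Setting the scraper down.

```bash
python3 -m pendant '[[[0,0,0.035,0,0,0,0],[0,0,0.04,0,0,0,0],[0,0,0.04,0,0,0,0],[0,0,0.025,0,0,0,0],[0,0,0.0095,0,0,0,0],[0,0,0.002,0,0,0,0],[0,0,0,0,0,0,0],[0,0,0,0,0,0,0],[0,0,0,0,0,0,0]]]'
python3 - <<'E'
from h import *
plan(.44,-.01,.0426,88.9)
E
```

```text
t: 13.65
tcp_pos: [0.4407, -0.0095, 0.0451]
tool_rot: [0.009, 1.0, -0.0, 0.001]
force: [-0.6, -0.8, -1.7]
finger_gap: 0.25
gripper_force: 62.1
now [ 0.4407 -0.0095  0.0451] psi 88.97 tilt 0.13 q6 -1.83 turn units 0.011 shift units [ 0.0008 -0.0006  0.0031] mm [ 0.7 -0.5  2.5]
```

```bash
python3 -m pendant '[[[0,0,0.002,0,0,0,0],[0,0,0,0,0,0,0],[0,0,0.0008,0,0,0,0],[0,0,0,0,0,0,0],[0,0,0,0,0,0,0]]]'
python3 - <<'E'
from h import *
plan(.44,-.01,.0426,88.9)
E
```

```text
t: 14.15
tcp_pos: [0.4401, -0.0095, 0.0426]
tool_rot: [0.009, 1.0, -0.0, 0.0]
force: [-0.8, -0.1, 5.5]
finger_gap: 0.249
gripper_force: 63.2
now [ 0.4401 -0.0095  0.0426] psi 88.96 tilt 0.05 q6 -1.83 turn units 0.008 shift units [ 0.0002 -0.0006  0.    ] mm [ 0.1 -0.5  0. ]
```

```bash
python3 -m pendant '[[[0,0,0,0,0,0,0.35],[0,0,0,0,0,0,0.45],[0,0,0,0,0,0,0.6],[0,0,0,0,0,0,0.8],[0,0,0,0,0,0,0.8],[0,0,0,0,0,0,0.8],[0,0,0,0,0,0,0.8],[0,0,-0.02,0,0,0,0.8],[0,0,-0.04,0,0,0,0.8],[0,0,-0.05,0,0,0,0.8],[0,0,-0.05,0,0,0,1],[0,0,-0.05,0,0,0,1],[0,0,-0.02,0,0,0,1],[0,0,0,0,0,0,1],[0,0,0,0,0,0,1]]]'
python3 - <<'E'
from h import *
np.set_printoptions(precision=4,suppress=True)
s=snap('side');C=cloud(s);hs=cv2.cvtColor(s['pixels'],cv2.COLOR_RGB2HSV);H,S,V=[hs[...,i].astype(int) for i in range(3)]
k=np.zeros(H.shape,bool);k[200:290,180:270]=1;k&=(H>20)&(H<34)&(S>150)
m=k&(C[...,2]>.06);print('scraper',m.sum(),cv2.minAreaRect(C[m&(C[...,2]>.064)][:,:2].astype(np.float32)),C[k][:,2].max())
# handle from side & top
m=np.zeros(H.shape,bool);m[195:260,310:350]=1;m&=(C[...,2]>.168)&(C[...,2]<.178);P=C[m];print('handle side',len(P),cv2.minAreaRect(P[:,:2].astype(np.float32)))
for n,box in(('side',(275,285,320,330)),('top',(340,235,400,262))):
  q=load(n) if n=='side' else snap('top')
  hs=cv2.cvtColor(q['pixels'],cv2.COLOR_RGB2HSV);H,S,V=[hs[...,i].astype(int) for i in range(3)];Q=cloud(q)
  m=np.zeros(H.shape,bool);u0,v0,u1,v1=box;m[v0:v1,u0:u1]=1;m&=(H>100)&(H<125)&(S>150)&(V>80)
  v,u=np.nonzero(m);print(n,'card',m.sum(),cv2.minAreaRect(Q[m][:,:2].astype(np.float32)),np.median(Q[m],0))
plan(.5772,-.2435,.22,111.4)
E
```

```text
t: 15.65
tcp_pos: [0.4395, -0.0093, 0.2256]
tool_rot: [0.009, 1.0, 0.0, -0.0]
force: [0.1, 0.1, -0.0]
finger_gap: 0.997
gripper_force: 0.0
scraper 199 ((0.19791150093078613, -0.31703317165374756), (0.8274412751197815, 0.0686187595129013), 51.21251678466797) 0.719864334392995
handle side 168 ((0.5766638517379761, -0.25094708800315857), (0.07901041209697723, 0.017694946378469467), 21.107271194458008)
side card 206 ((0.23002643883228302, -0.4693300127983093), (0.6496685743331909, 0.06944310665130615), 42.02752685546875) [ 0.4263 -0.2959  0.0454]
top card 120 ((0.4280271828174591, -0.28877589106559753), (0.012451419606804848, 0.06744666397571564), 15.491053581237793) [ 0.4266 -0.288   0.0435]
now [ 0.4389 -0.0091  0.2246] psi 88.95 tilt 0.20 q6 -1.83 turn units -3.264 shift units [-0.0541 -0.3358  0.0057] mm [ -43.3 -268.7    4.6]
```

```bash
python3 -m pendant '[[[0,0,0,0,0,-0.816,1],[0,0,0,0,0,-0.816,1],[0,0,0,0,0,-0.816,1],[0,0,0,0,0,-0.816,1],[-0.0068,-0.042,-0.004,0,0,0,1],[-0.0068,-0.042,-0.004,0,0,0,1],[-0.0068,-0.042,-0.004,0,0,0,1],[-0.0068,-0.042,-0.004,0,0,0,1],[-0.0068,-0.042,-0.004,0,0,0,1],[-0.0068,-0.042,-0.004,0,0,0,1],[-0.0068,-0.042,0,0,0,0,1],[-0.0068,-0.042,0,0,0,0,1],[0,0,0,0,0,0,1],[0,0,0,0,0,0,1],[0,0,0,0,0,0,1]]]'
python3 - <<'E'
from h import *
np.set_printoptions(precision=4,suppress=True)
s=snap('wrist');C=cloud(s);hs=cv2.cvtColor(s['pixels'],cv2.COLOR_RGB2HSV);H,S,V=[hs[...,i].astype(int) for i in range(3)]
I=s['pixels'];cv2.imwrite('pics/w6.png',I[:,:,::-1])
k=(C[...,2]>.163)&(C[...,2]<.18)&(S>100)&(H<20);n,l,st,ce=cv2.connectedComponentsWithStats(k.astype(np.uint8))
for i in range(1,n):
  if st[i,4]>100:
    v,u=np.nonzero(l==i);print('handle',st[i],cv2.minAreaRect(plane(s,np.c_[u,v],.172)[:,:2].astype(np.float32)))
m=((H<6)|(H>174))&(S>170)&(V>60)&(abs(C[...,2]-.114)<.006);v,u=np.nonzero(m)
if len(v)>50: print('red',len(v),cv2.minEnclosingCircle(plane(s,np.c_[u,v],.114)[:,:2].astype(np.float32)))
plan(.5772,-.245,.153,111.3); print(monitor.sense()['q'])
E
```

```text
t: 17.25
tcp_pos: [0.5774, -0.2425, 0.2434]
tool_rot: [-0.186, 0.983, 0.002, -0.001]
force: [0.2, 0.6, 0.5]
finger_gap: 0.999
gripper_force: 0.0
handle [ 237  161   23   93 1956] ((0.5771251320838928, -0.2496093511581421), (0.07791973650455475, 0.01755671203136444), 20.30681800842285)
red 1584 ((0.6454313397407532, -0.30186542868614197), 0.026462579146027565)
now [ 0.5776 -0.2423  0.244 ] psi 111.45 tilt 0.19 q6 -2.52 turn units 0.021 shift units [ 0.0017 -0.0029  0.1137] mm [ 1.3 -2.4 91. ]
[-0.5755  0.532   1.4281  0.0002  1.1848 -2.5207]
```

View pics/w6.png

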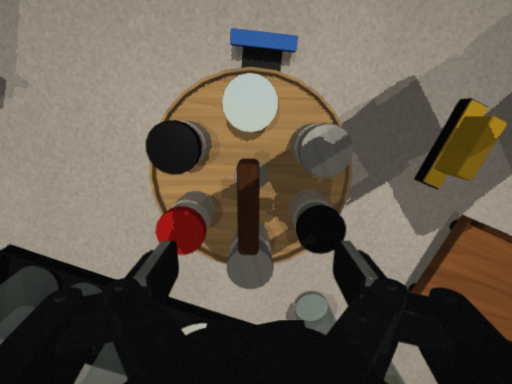

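The wrist view shows the handle bar at (248,207), aligned with the tool, the red lid at (181,230), the card at (264,42), and the scraper standing free at (465,140). Descending onto the handle.

```bash
python3 -m pendant '[[[0.0028,-0.0052,0.02,0,0,0,1],[0,0,0.04,0,0,0,1],[0,0,0.035,0,0,0,1],[0,0,0.0187,0,0,0,1],[0,0,0,0,0,0,1],[0,0,0,0,0,0,0.4],[0,0,0,0,0,0,0],[0,0,0,0,0,0,0],[0,0,0,0,0,0,0],[0,0,0,0,0,0,0],[0,0,0,0,0,0,0],[0,0,0,0,0,0,0],[0,0,0,0,0,0,0],[0,0,0,0,0,0,0],[0,0,0,0,0,0,0]]]' 50
python3 - <<'E'
from h import *
plan(.577,-.247,.153,-14.5);s=monitor.sense();print(s['force'],s['ft_torque'])
E
```

```text
t: 18.8
tcp_pos: [0.5783, -0.2484, 0.1552]
tool_rot: [-0.186, 0.983, -0.0, 0.0]
force: [-0.9, 1.0, 5.9]
finger_gap: 0.203
gripper_force: 51.6
now [ 0.5783 -0.2484  0.1552] psi 111.41 tilt 0.05 q6 -2.53 turn units 18.312 shift units [ 0.0013 -0.002   0.0027] mm [ 1.1 -1.6  2.2]
[-0.8643037   1.00971558  5.92316363] [0.23620218 0.12747985 0.00111437]
```

```bash
python3 -m pendant '[[[0,0,0,0,0,0.1,0],[0,0,0,0,0,0.2,0],[0,0,0,0,0,0.3,0],[0,0,0,0,0,0.4,0],[0,0,0,0,0,0.5,0],[0,0,0,0,0,0.5,0],[0,0,0,0,0,0.5,0],[0,0,0,0,0,0.5,0],[0,0,0,0,0,0.5,0],[0,0,0,0,0,0.5,0],[0,0,0,0,0,0.5,0],[0,0,0,0,0,0.5,0],[0,0,0,0,0,0.5,0],[0,0,0,0,0,0.5,0],[0,0,0,0,0,0.5,0],[0,0,0,0,0,0.5,0],[0,0,0,0,0,0.5,0],[0,0,0,0,0,0.5,0],[0,0,0,0,0,0.5,0],[0,0,0,0,0,0.5,0]]]'
python3 - <<'E'
from h import *
plan(.5783,-.2484,.153,-14);s=monitor.sense();print(s['force'],s['ft_torque'])
E
python3 -m pendant '[[[0,0,0,0,0,0.5,0],[0,0,0,0,0,0.5,0],[0,0,0,0,0,0.5,0],[0,0,0,0,0,0.5,0],[0,0,0,0,0,0.5,0],[0,0,0,0,0,0.5,0],[0,0,0,0,0,0.5,0],[0,0,0,0,0,0.5,0],[0,0,0,0,0,0.5,0],[0,0,0,0,0,0.5,0],[0,0,0,0,0,0.5,0],[0,0,0,0,0,0.5,0],[0,0,0,0,0,0.5,0],[0,0,0,0,0,0.5,0],[0,0,0,0,0,0.4,0],[0,0,0,0,0,0.3,0],[0,0,0,0,0,0.2,0],[0,0,0,0,0,0.1,0],[0,0,0,0,0,0,0],[0,0,0,0,0,0,0]]]'
cat > look.py <<'E'
from h import *
np.set_printoptions(precision=4,suppress=True)
plan(.5783,-.2484,.155,-14);s=monitor.sense();print(s['force'],s['ft_torque'])
for n in('top','side','wrist'):
  q=snap(n);hs=cv2.cvtColor(q['pixels'],cv2.COLOR_RGB2HSV);H,S,V=[hs[...,i].astype(int) for i in range(3)];C=cloud(q)
  near=(np.hypot(C[...,0]-.578,C[...,1]+.246)<.2)
  for nm,m,z in(('red',near&((H<6)|(H>174))&(S>170)&(V>40)&(abs(C[...,2]-.114)<.006),.114),('card',near&(H>100)&(H<125)&(S>150)&(V>40),.046)):
    nc,l,st,ce=cv2.connectedComponentsWithStats(m.astype(np.uint8))
    if nc>1:
      i=1+np.argmax(st[1:,4]);v,u=np.nonzero(l==i);P=plane(q,np.c_[u,v],z)[:,:2].astype(np.float32);print(n,nm,len(v),cv2.minEnclosingCircle(P),cv2.minAreaRect(P))
E
python3 look.py
```

```text
t: 20.8
tcp_pos: [0.5785, -0.2469, 0.1551]
tool_rot: [0.347, 0.938, 0.001, 0.0]
force: [0.0, 5.8, 6.5]
finger_gap: 0.201
gripper_force: 51.8
now [ 0.5785 -0.2469  0.1551] psi 49.40 tilt 0.13 q6 -1.45 turn units 9.221 shift units [-0.0018  0.0002  0.0027] mm [-1.5  0.2  2.1]
[0.0307509  5.7817098  6.49623014] [0.56460677 0.0287753  0.06649162]
t: 22.8
tcp_pos: [0.5798, -0.2464, 0.1552]
tool_rot: [0.74, 0.672, 0.002, 0.0]
force: [4.9, 7.3, 5.2]
finger_gap: 0.201
gripper_force: 51.6
now [ 0.5798 -0.2464  0.1552] psi -5.50 tilt 0.25 q6 -0.49 turn units 1.236 shift units [-0.0028 -0.0012  0.0002] mm [-2.3 -1.   0.2]
[4.9281 7.2576 5.1906] [ 0.8687 -0.3185 -0.0509]
top card 11 ((0.42148730158805847, -0.2575506269931793), 0.005319260526448488) ((0.4215105175971985, -0.25626254081726074), (0.005149313248693943, 0.01011653058230877), 88.96761322021484)
side red 352 ((0.49728667736053467, -0.28838515281677246), 0.02885853499174118) ((0.49787676334381104, -0.2890065014362335), (0.057174138724803925, 0.05037403106689453), 40.195003509521484)
side card 275 ((0.4223986864089966, -0.2954028844833374), 0.03852391988039017) ((0.4233834445476532, -0.29512012004852295), (0.022992054000496864, 0.0750199630856514), 16.021224975585938)
wrist red 1447 ((0.5021455883979797, -0.28103262186050415), 0.02702145278453827) ((0.50038743019104, -0.2713008522987366), (0.05353870615363121, 0.027973182499408722), 11.177745819091797)
wrist card 903 ((0.4287661910057068, -0.28800445795059204), 0.03452548012137413) ((0.42983144521713257, -0.287623792886734), (0.017392978072166443, 0.06759513914585114), 15.655861854553223)
```

```bash
python3 - <<'E'
from h import *
from scipy.optimize import least_squares
L=np.array([[.6588,-.2136],[.6456,-.298],[.5904,-.1589],[.5629,-.3302],[.5116,-.1915],[.4989,-.2746]])
f=least_squares(lambda p:np.hypot(*(L-p[:2]).T)-p[2],[.578,-.245,.088]);print(f.x,f.fun)
a=f.x[:2]
for n,p in(('red',(.6456,-.298)),('redcol',(.6469,-.2994)),('card',(.4281,-.2885))):
    d=np.array(p)-a;print(n,np.degrees(np.arctan2(d[1],d[0])),np.hypot(*d))
q=load('top');I=cv2.imread('pics/top0.png')[:,:,::-1];hs=cv2.cvtColor(np.ascontiguousarray(I),cv2.COLOR_RGB2HSV);H,S,V=[hs[...,i].astype(int) for i in range(3)]
m=((H<6)|(H>174))&(S>150)&(V>80);m[:, :350]=0;m[:,410:]=0;m[:135]=0;m[180:]=0
v,u=np.nonzero(m);P=plane(q,np.c_[u,v],.114)[:,:2].astype(np.float32);print(P.mean(0),cv2.minEnclosingCircle(P))
# front edge of the card in side view: top blue strip; both red/card/axis in side view
q=load('side');C=cloud(q);k=np.hypot(C[...,0]-.578,C[...,1]+.248)<.14
m=k&(abs(C[...,2]-.114)<.004);n,l,st,ce=cv2.connectedComponentsWithStats(m.astype(np.uint8))
for i in range(1,n):
  if st[i,4]>60:
    v,u=np.nonzero(l==i);P=plane(q,np.c_[u,v],.114)[:,:2].astype(np.float32);c,r=cv2.minEnclosingCircle(P);print('side lid',st[i,4],c,r,P.mean(0),q['pixels'][v[len(v)//2],u[len(u)//2]])
E
```

```text
[ 0.57886367 -0.24471208  0.08597695] [-0.00019945 -0.00057589  0.00060711  0.0009887  -0.00021025 -0.00061023]
red -38.60682187280583 0.08540105678561075
redcol -38.79248515245956 0.08729095682260979
card -163.80454622481116 0.15699384189983753
[ 0.6470951  -0.29881886] ((0.6469710469245911, -0.2987234890460968), 0.02587118186056614)
side lid 235 (0.5863909125328064, -0.16649901866912842) 0.031794387847185135 [ 0.5848137  -0.16566268] [108  97  86]
side lid 70 (0.6654621958732605, -0.226727694272995) 0.02329198829829693 [ 0.6647042  -0.22781621] [96 92 85]
side lid 278 (0.6473811268806458, -0.3014173209667206) 0.02906542457640171 [ 0.64794487 -0.30211815] [24 23 22]
side lid 277 (0.5068100690841675, -0.20116810500621796) 0.028182558715343475 [ 0.5057383  -0.20054233] [14 13 13]
side lid 338 (0.5680579543113708, -0.33897683024406433) 0.028054118156433105 [ 0.5673368  -0.33915967] [154 147 136]
side lid 337 (0.49805253744125366, -0.28900763392448425) 0.028602872043848038 [ 0.49770284 -0.28857762] [188  13   0]
```

```bash
python3 -m pendant '[[[0,0,0,0,0,0.15,0],[0,0,0,0,0,0.3,0],[0,0,0,0,0,0.4,0],[0,0,0,0,0,0.3,0],[0,0,0,0,0,0.159,0],[0,0,0,0,0,0,0],[0,0,0,0,0,0,0],[0,0,0,0,0,0,0],[0,0,0,0,0,0,0],[0,0,0,0,0,0,0]]]'
python3 look.py
python3 - <<'E'
from h import *
q=load('side');C=cloud(q);k=np.hypot(C[...,0]-.578,C[...,1]+.248)<.14
m=k&(abs(C[...,2]-.114)<.004);n,l,st,ce=cv2.connectedComponentsWithStats(m.astype(np.uint8))
for i in range(1,n):
  if st[i,4]>60:
    v,u=np.nonzero(l==i);P=plane(q,np.c_[u,v],.114)[:,:2].astype(np.float32);c,r=cv2.minEnclosingCircle(P);print('side lid',st[i,4],c,r,P.mean(0),q['pixels'][v[len(v)//2],u[len(u)//2]])
w=load('wrist');cv2.imwrite('pics/end.png',np.vstack([q['pixels'][150:350,180:480],w['pixels'][0:300,100:400]])[:,:,::-1])
E
```

```text
t: 23.95
tcp_pos: [0.58, -0.2465, 0.1552]
tool_rot: [0.791, 0.612, 0.002, 0.0]
force: [5.4, 7.4, 4.8]
finger_gap: 0.206
gripper_force: 51.6
now [ 0.58   -0.2465  0.1552] psi -14.50 tilt 0.27 q6 -0.33 turn units -0.073 shift units [-0.0029 -0.0015  0.0002] mm [-2.3 -1.2  0.2]
[5.3866 7.3821 4.7993] [ 0.9111 -0.3433 -0.0576]
top card 11 ((0.42148730158805847, -0.2575506269931793), 0.005319260526448488) ((0.4215105175971985, -0.25626254081726074), (0.005149313248693943, 0.01011653058230877), 88.96761322021484)
side red 348 ((0.4923761188983917, -0.2775366008281708), 0.029138950631022453) ((0.4919901490211487, -0.27685683965682983), (0.05392458289861679, 0.05183570832014084), 45.91994094848633)
side card 273 ((0.4223986864089966, -0.2954028844833374), 0.03852391988039017) ((0.4231419265270233, -0.2951853275299072), (0.02281460165977478, 0.07493329793214798), 16.315847396850586)
wrist red 1442 ((0.4983632564544678, -0.27021947503089905), 0.026979614049196243) ((0.4979683756828308, -0.25873929262161255), (0.05362408608198166, 0.027756523340940475), 2.1646223068237305)
wrist card 492 ((0.42
[... 153 characters left out ...]
35905838012695)
side lid 221 (0.5961820483207703, -0.16618244349956512) 0.030289599671959877 [ 0.5979514  -0.16791752] [115 103  91]
side lid 130 (0.6631357669830322, -0.2331259697675705) 0.025693757459521294 [ 0.6644357  -0.23653018] [94 90 82]
side lid 264 (0.5157895088195801, -0.19019703567028046) 0.027964292094111443 [ 0.5150111  -0.18980175] [6 4 7]
side lid 284 (0.6403671503067017, -0.3138323724269867) 0.02932913601398468 [ 0.6395114 -0.3126563] [13 11 11]
side lid 329 (0.49321332573890686, -0.27667471766471863) 0.028159208595752716 [ 0.49285623 -0.2760952 ] [187  15   3]
side lid 343 (0.5544309020042419, -0.33686813712120056) 0.02866976335644722 [ 0.5541711  -0.33649144] [151 144 133]
```

View pics/end.png

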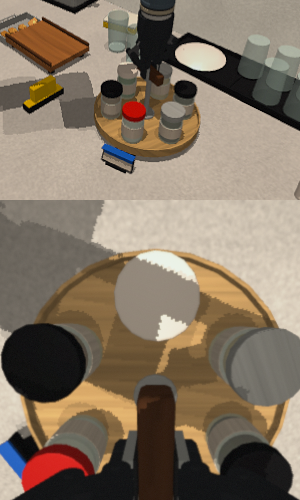

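The side half shows the red jar at (134,115) lined up with the card at (118,157), and the two measure within about 1° of each other. All jars are standing, the scraper is upright at (43,92), and the handle is still gripped at 52 N.

```bash
python3 -c "
from station import job
print(job.sign_off())"
```

```text
the job is handed in; nothing more can be done
None
```

The job is handed in at about 24 s of the 59 s allowed: all four biscuit pieces are in the catch tray, the scraper stands upright on the counter, and the red-lidded jar is at the front, within about 1° of the card holder by camera, with the handle still gripped.

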